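Nest the measuring cups on the hook of their stand

TASK

Put the two ring-handled steel measuring cups away on the brass hook of their wooden stand, largest first: lower the ring of the large cup over the upturned hook so that its bowl stands flat on the board, let go, and then hang the small cup over the same hook so that its bowl sits down inside the large one. Both handles point to the hook, roughly along the board, and the similar scoop with the plain handle (no ring) stays where it is.

Things in the scene. Friction and masses are not known exactly. Their poses are not given: they have to be found in the camera images.
- stand: Fixed wooden board 250 x 140 x 10 mm, flat on the counter, with a brass hook of 10 mm wire near one end: an upright prong, tip 95 mm above the counter. Origin: on the counter, on the prong's axis. x: along the board from its middle to the hook's end (board from x = -215 to +35 mm), z up. A nested cup has its ring round the prong and its x axis along this one.
- cup_large: Loose steel cup, 170 g: bowl 112 mm across (foot 96), 50 high, wall 3, floor 4 mm. Level handle 14 mm wide, 8 thick, mid-height 30 mm above the underside, ends in a flat wire ring, 40 mm inside, 56 outside. Origin: below the ring's centre, level with the underside. x: from bowl to ring, z up. Bowl centre x = -145, bare handle x = -89 to -28, grip across it at x = -57 mm.
- cup_small: Loose steel cup, 100 g: bowl 58 mm across (foot 50), 62 high, floor 4 mm. Handle 14 mm wide, 8 thick, mid-height 56 mm above the underside; ring 40 mm inside, 56 outside. Origin: below the ring's centre, level with the underside. x: from bowl to ring, z up. Bowl centre x = -145, grip handle at x = -57 mm. Nested, its underside is 14 mm above the counter.
- scoop: Bystander, not to be moved: steel scoop, bowl 86 mm across and 55 mm high, plain handle without a ring, mid-height 45 mm above the counter. Origin: on the counter, 10 mm inside the handle's free end. x: from bowl to handle end; bowl centre at x = -145 mm.
There are look-alikes about, which are no part of the job. Leave any pink or red look-alike of the cup_small alone.

How it is judged:
On the way, in this order (a step that is already met when the one before it is completed fails the run):
1. the large cup is on the hook, flat on the board and let go (horizontal distance between cup_large and stand below 0.022 m and z of cup_large in the frame of stand between 0.005 and 0.017 m and angle between cup_large's own z axis and vertical below 0.15 rad and angle between the x axis of cup_large and the x axis of stand, either way round below 0.3 rad and contact force between the fingers and cup_large below 0.3 N and linear speed of cup_large below 0.03 m/s), for 0.2 s.
2. the small cup is on the same hook, inside the large cup, and let go (all of step 1 and horizontal distance between cup_small and stand below 0.022 m and z of cup_small in the frame of stand between 0.008 and 0.023 m and angle between cup_small's own z axis and vertical below 0.15 rad and angle between the x axis of cup_small and the x axis of stand, either way round below 0.3 rad and contact force between the fingers and cup_small below 0.3 N and linear speed of cup_small below 0.03 m/s and angle between the x axis of cup_small and the x axis of cup_large, either way round below 0.3 rad), for 0.2 s.
At the end, for the whole second after the job is handed in: Ring centres within 22 mm of the prong; large cup on the board (underside 5-17 mm above the counter), small cup inside it (underside 8-23 mm); both upright within 0.15 rad, handles within 0.3 rad of the board's length and of each other, released and at rest (all of step 2); the robot touches nothing.
It fails at once if the plain-handled scoop is moved by more than 30 mm (distance of scoop from where it was at the start of the episode above 0.03 m).
It also fails if it takes over 64 s, if anything falls off the work surface, if the arm or the gripper's body presses on something with over 40 N, if the wrist force passes 120 N, or if a joint passes its speed limit or range.

ROBOT

A 6-joint arm with a two-finger parallel gripper is mounted at the origin on the work surface. World frame = base frame: x ahead of the robot, y to its left, z up, the work surface at z = 0. Lengths are in m, angles in rad, forces in N, time in s.
With the tool pointing down it reaches from about 0.35 to 0.8 m from the base axis. Payload 7.3 kg.
Tool frame: the origin (TCP) lies at the very end of the fingers, on their centre line; the grasp point (between the pads) lies 19 mm behind it; z points along the fingers, y is the direction in which the jaws open and shut (so a half turn about z gives the same grasp; the last joint's range is limited). The gripper opens to 85 mm and grips with 20 to 120 N. Pads are 22 mm wide; open, the fingers measure 114 mm over their backs; the gripper's body (76 mm by 85 mm) begins 54 mm behind the grasp point. The pads swing forward as they close: fully open they stand 13 mm farther back than shut.
Start: joints at [1.176, 0.342, 1.524, -0, 1.275, -0.146], TCP at [0.129, 0.509, 0.231] pointing down, gripper open.
Joint ranges: [-2.53, 2.53], [-0.77, 2.02], [0.04, 2.7], [-1, 4.14], [0.28, 2.66], [-3.11, 3.11]. Speed limits (rad/s): [2.57, 2.57, 3.14, 3.14, 3.14, 3.14].

INTERFACE

Orientations are given as a rotation vector (axis times angle).
In Python, from workcell import * gives the robot as it stands.
- The arm moves only by the tool servo_tool, never from a script. Its argument "rows" is a list of rows, each a list of 6 numbers: the shift along the tool's x, y, z in mm, then the turn, a rotation vector about the tool's x, y, z in degrees. A call has exactly 10 rows; each row shifts and turns the commanded pose from where the row before left it, along the tool's axes as they then stand; what a row does not reach is not made up. A row lasts 1/10 s, in which the tool goes at most 50 mm and 8.59 degrees, less where a joint would pass 70% of its speed; a pose out of reach is approached as far as the arm can. A call with a gripper value outside its range is refused whole. "hand" is the finger opening in mm, from 0 to 85.4, set as the call begins (left out, the last holds). The fingers move at their own pace and stop on an object; "newtons" is the grip in N (left out, the last holds). Time passes only in rows, so rows that do not move let the fingers close, or fill a call up. It gives the time, the measured TCP pose, the force and the opening at its end, in the units of the state.
- sense(): the state, without advancing time (a new reading comes with each control period).
- camera(name): name is "scene" or "top" or "wrist"; returns (picture, depth): 384x512x3 uint8, red, green, blue; 384x512 float32, m along the optical axis (not along the pixel's ray), 0 where there is no reading.
- get_calibration(name): a dict with "fx", "fy", "cx", "cy" (pixels), "rvec" (rotation vector, rad) and "tvec" (3), from world to camera coordinates, as OpenCV has them; the wrist camera has in their place "mount" (4x4, takes a point from camera to tool coordinates, whose origin is the TCP and whose axes are the flange's). Camera axes: x right, y down, z forward; pixel columns grow to the right and rows downward; lengths in m; the calibration is good to about 2 mm. A picture is of the moment at which its call begins: read the wrist's pose just before it. get_calibration takes no time and is no camera call.
- hand_in(): hands the job in, once; it reports no verdict.
Trained networks look in the newest picture that a camera, given by its name, has taken for a name from the list of things; names that differ only in an ending like _2 or _b are one class to them, and where a whole thing is asked for, a point or a joint stands for the part that bears it (a point fixed in the world has none). Each returns a list of dicts, best first, with "confidence" (0 to 1); they miss things now and then, are a little off and sometimes report something else, mostly with a low value. They report only what shows in the picture. A call takes as long as a camera call. They do not tell look-alikes from the thing itself.
- boxes_of(query, camera): "position" ([x, y, z] in m, in world coordinates, good to about 4 mm: the middle of the surface that is visible of it).
- mark_of(query, camera): "position" ([x, y, z] in m, in world coordinates, good to about 4 mm: a listed point, or the origin of a listed thing).
The state is a dict: "time": time; "joints": joint angles; "qvel": joint speeds; "joint_efforts": joint torques, N m; "tool_pos": TCP position; "tcp_rot": TCP orientation; "contact_force": force on the tool from outside, world axes, zero at the start; "torque": the same for the moment, N m; "grip_width": finger opening in m.
Only numpy, scipy, OpenCV 4.12 (cv2) and the standard library are available. Lean on these libraries where they do the work, as an engineer would, in place of code of your own. Each camera call takes 0.05 s, during which the arm holds its last target.

## Working session

There is one attempt and no reset: what is moved stays moved. The work goes in short steps, Python scripts to look and compute and a tool call to move; the robot and the scene stay as the last step left them, time stands still between calls to the robot, and variables do not carry over. Pictures are saved under pics/ and viewed, and the job is handed in when it is done.

Besides the shell and the picture viewer there is one more tool, called after ">>>" by a JSON object that holds its "name" and its "arguments", one argument or row to a line. servo_tool: Moves the arm, as the interface text tells. Its arguments: {"type":"object","properties":{"rows":{"type":"array"},"hand":{"type":"number"},"newtons":{"type":"number"}},"required":["rows"]}

```bash
mkdir -p pics; ls; cat > h.py <<'E'
from workcell import *
import numpy as np, cv2
from scipy.spatial.transform import Rotation as R
def save(n,p): cv2.imwrite('pics/'+n+'.png',cv2.cvtColor(p,cv2.COLOR_RGB2BGR))
def cam(name):
    s=sense(); p,d=camera(name); c=get_calibration(name)
    if 'mount' in c:
        T=np.eye(4);T[:3,:3]=R.from_rotvec(s['tcp_rot']).as_matrix();T[:3,3]=s['tool_pos']
        M=T@np.array(c['mount'])
    else:
        E=np.eye(4);E[:3,:3]=R.from_rotvec(np.array(c['rvec']).ravel()).as_matrix();E[:3,3]=np.array(c['tvec']).ravel()
        M=np.linalg.inv(E)
    v,u=np.mgrid[:384,:512]
    P=np.stack([(u-c['cx'])/c['fx']*d,(v-c['cy'])/c['fy']*d,d],-1)
    W=P@M[:3,:3].T+M[:3,3]; W[d==0]=np.nan
    return p,d,W,M,c
E
python3 - <<'E'
from h import *
np.set_printoptions(precision=3,suppress=True)
for n in ['scene','top']:
    p,d,W,M,c=cam(n); save(n+'0',p); np.savez('pics/'+n+'0.npz',p=p,W=W,M=M)
    print(n,M)
    for q in ['stand','cup_large','cup_small','scoop']:
        print(q,[(np.round(x['position'],3).tolist(),round(x['confidence'],2)) for x in mark_of(q,n)], [(np.round(x['position'],3).tolist(),round(x['confidence'],2)) for x in boxes_of(q,n)])
s=sense();print(s)
E
```

```text
pics
scene [[ 0.288  0.558 -0.778  1.394]
 [ 0.958 -0.157  0.241 -0.173]
 [ 0.013 -0.815 -0.58   0.7  ]
 [ 0.     0.     0.     1.   ]]
stand [([0.606, 0.021, -0.004], 0.59)] []
cup_large [([0.569, -0.336, -0.002], 0.92)] [([0.432, -0.313, 0.03], 0.71)]
cup_small [([0.596, 0.56, -0.002], 0.79), ([0.596, 0.312, 0.002], 0.67), ([0.241, 0.476, -0.0], 0.67), ([0.813, 0.396, 0.002], 0.61)] [([0.479, 0.285, 0.054], 0.95), ([0.379, 0.428, 0.051], 0.94), ([0.559, 0.438, 0.05], 0.66)]
scoop [([0.567, -0.335, -0.002], 0.21)] [([0.837, 0.136, 0.036], 0.93)]
top [[ 0.006 -0.996  0.089  0.443]
 [-1.    -0.007 -0.007  0.103]
 [ 0.007 -0.089 -0.996  1.178]
 [ 0.     0.     0.     1.   ]]
stand [([0.607, 0.014, 0.002], 0.9)] [([0.515, 0.007, 0.01], 0.97)]
cup_large [([0.565, -0.335, -0.002], 0.71)] [([0.431, -0.318, 0.007], 0.83)]
cup_small [([0.812, 0.4, -0.003], 0.98), ([0.597, 0.56, 0.004], 0.86), ([0.239, 0.474, -0.004], 0.77), ([0.591, 0.311, -0.005], 0.7)] [([0.475, 0.291, 0.055], 0.85), ([0.735, 0.31, 0.056], 0.7), ([0.556, 0.448, 0.063], 0.7), ([0.356, 0.44, 0.057], 0.68)]
scoop [([0.719, 0.106, -0.0], 0.76)] [([0.858, 0.134, 0.025], 0.83)]
{'time': 0.9, 'joints': array([ 1.176,  0.342,  1.524,  0.   ,  1.275, -0.146]), 'qvel': array([-0.001, -0.001,  0.001, -0.001, -0.001, -0.001]), 'joint_efforts': array([  0.   , -43.356, -24.627,  -0.   ,   0.   ,  -0.   ]), 'tool_pos': array([0.129, 0.509, 0.231]), 'tcp_rot': array([0.39 , 3.117, 0.   ]), 'contact_force': array([-0.256,  0.625,  0.13 ]), 'torque': array([-0.041, -0.005, -0.012]), 'grip_width': 0.08532432176582137}
```

View pics/scene0.png

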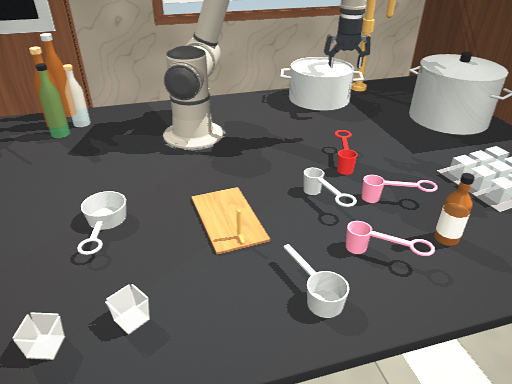

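View pics/top0.png

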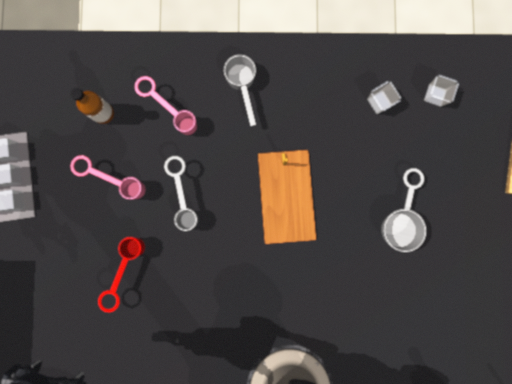

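The scene view shows the large cup (bowl 104,210; ring 90,246), the stand (230,219) and the scoop (327,294). There are four small-cup candidates in the top view:
- Steel: bowl (185,219), ring (175,166).
- Pink: (185,122).
- Pink: (130,188).
- Red: (129,248).

The steel one is the target, because the others are the excluded colours. Next I'll take an enlarged crop and measure.

```bash
python3 - <<'E'
from h import *
np.set_printoptions(precision=4,suppress=True)
z=np.load('pics/top0.npz');p=z['p'];W=z['W']
a=cv2.resize(p[140:250,130:330],None,fx=4,fy=4,interpolation=cv2.INTER_CUBIC);save('c_small',a)
def sel(u0,u1,v0,v1,zl,zh,sat=None):
    w=W[v0:v1,u0:u1].reshape(-1,3);c=p[v0:v1,u0:u1].reshape(-1,3).astype(int)
    m=(w[:,2]>zl)&(w[:,2]<zh)
    return w[m],c[m]
def circ(P):
    (x,y),r=cv2.minEnclosingCircle((P[:,:2]*1000).astype(np.float32));return np.round([x,y,r,np.median(P[:,2])*1000],1)
def fit(P):
    x,y=P[:,0],P[:,1];A=np.c_[2*x,2*y,np.ones(len(x))];s=np.linalg.lstsq(A,x*x+y*y,rcond=None)[0];return s[:2],np.sqrt(s[2]+s[0]**2+s[1]**2),len(x)
def hist(P): print(np.histogram(P[:,2],bins=np.arange(-.005,.11,.005)))
# rings/bowls
for nm,b,zz in [('small ring',(160,192,152,182),(.04,.08)),('small bowl',(168,206,200,238),(.05,.075)),('large ring',(398,430,164,191),(.015,.05)),('large bowl',(375,435,200,256),(.042,.06))]:
    P,c=sel(*b,*zz);print(nm,circ(P),fit(P))
    v0=b
# handles
for nm,b,zz in [('small handle',(170,195,180,208),(.045,.075)),('large handle',(398,424,188,208),(.02,.045))]:
    P,c=sel(*b,*zz);print(nm,P.mean(0),len(P)); l=cv2.fitLine((P[:,:2]*1000).astype(np.float32),cv2.DIST_HUBER,0,.01,.01).ravel();print(l)
# board
w=W[140:250,250:325];m=(w[...,2]>.004)&(w[...,2]<.016);cnt=w[m][:,:2]*1000
print('board',cv2.minAreaRect(cnt.astype(np.float32)),np.median(w[m][:,2]))
m=(w[...,2]>.03);print('prong',np.c_[w[m],np.argwhere(m)+[140,250]])
z=np.load('pics/scene0.npz');W=z['W'];w=W[190:255,190:275];m=(w[...,2]>.02)&(w[...,2]<.12);print('prong scene',np.c_[w[m],np.argwhere(m)+[190,190]])
E
```

```text
small ring [586.1 304.4  34.8  58. ] (array([0.5885, 0.3074]), np.float64(0.025499602110981023), 202)
small bowl [462.8 280.9  40.7  59.4] (array([0.4597, 0.2776]), np.float64(0.029767875215339072), 153)
large ring [ 563.  -335.7   30.6   32.3] (array([ 0.5653, -0.336 ]), np.float64(0.02448555603675053), 178)
large bowl [ 426.6 -303.3   56.1   47.6] (array([ 0.426 , -0.3023]), np.float64(0.05363128506206082), 224)
small handle [0.5191 0.2916 0.0588] 156
[  0.972    0.2352 519.2822 291.6122]
large handle [ 0.515  -0.3238  0.0328] 119
[   0.9569   -0.2904  514.4292 -323.0804]
board ((525.1904907226562, 6.655479431152344), (299.7944030761719, 204.2932586669922), 0.41019558906555176) 0.009129050666952132
prong [[  0.6113   0.0157   0.0894 158.     286.    ]
 [  0.61     0.0138   0.0977 158.     287.    ]
 [  0.6086   0.0184   0.0898 159.     285.    ]
 [  0.6076   0.0163   0.0967 159.     286.    ]
 [  0.6081   0.0135   0.0934 159.     287.    ]
 [  0.6078   0.0111   0.0953 159.     288.    ]
 [  0.6056   0.0186   0.0923 160.     285.    ]
 [  0.6052   0.0162   0.0952 160.     286.    ]

[... 5409 characters left out ...]
  0.0308 231.     239.    ]
 [  0.6115   0.0195   0.0281 231.     240.    ]
 [  0.613    0.0115   0.0279 232.     237.    ]
 [  0.6147   0.0136   0.0288 232.     238.    ]
 [  0.6126   0.0166   0.0264 232.     239.    ]
 [  0.613    0.0191   0.0261 232.     240.    ]
 [  0.6112   0.0118   0.0232 233.     237.    ]
 [  0.6132   0.0139   0.0243 233.     238.    ]
 [  0.611    0.017    0.0218 233.     239.    ]
 [  0.6121   0.0192   0.0222 233.     240.    ]
 [  0.6129   0.0139   0.0208 234.     238.    ]
 [  0.6137   0.0162   0.0209 234.     239.    ]
 [  0.6178   0.0177   0.0207 235.     240.    ]
 [  0.6325   0.0165   0.0202 239.     241.    ]
 [  0.6344   0.0185   0.0213 239.     242.    ]]
```

View pics/c_small.png

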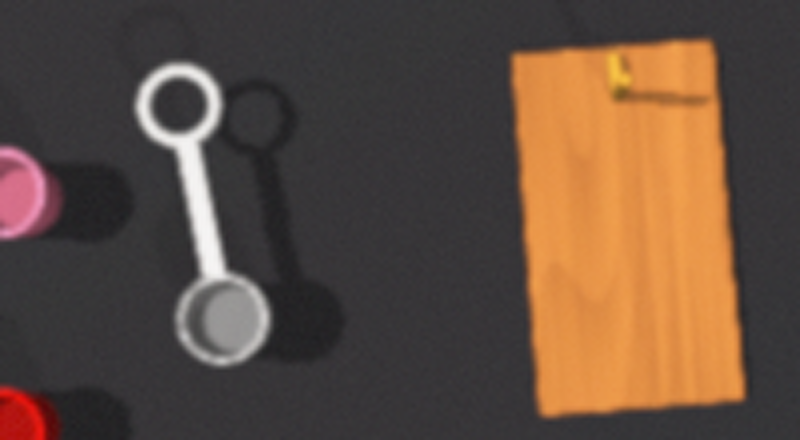

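The crop confirms the steel cup: ring at crop (179,104), bowl (222,319). The prong stands at about (0.607, 0.015). Next I'll refine the poses by intersecting pixel rays with known heights.

```bash
cat >> h.py <<'E'
def plane(uv,h,M,c):
    uv=np.asarray(uv,float).reshape(-1,2)
    d=np.c_[(uv[:,0]-c['cx'])/c['fx'],(uv[:,1]-c['cy'])/c['fy'],np.ones(len(uv))]@M[:3,:3].T
    return (M[:3,3]+d*((h-M[2,3])/d[:,2])[:,None])[:,:2]
def rows(tx,ty,tz,yaw=None):
    s=sense();Rm=R.from_rotvec(s['tcp_rot']).as_matrix();d=np.array([tx,ty,tz])-s['tool_pos']
    print('pos',s['tool_pos'],'yaw',np.degrees(np.arctan2(Rm[1,0],Rm[0,0])),'tilt',Rm[:,2],'tool mm',np.round(Rm.T@d*1000,1), 't',s['time'])
    if yaw is not None: print('rotz deg',(np.degrees(np.arctan2(Rm[1,0],Rm[0,0]))-yaw+180)%360-180)
E
python3 - <<'E'
from h import *
np.set_printoptions(precision=4,suppress=True)
z=np.load('pics/top0.npz');p=z['p'];W=z['W'];M=z['M'];c=get_calibration('top')
hsv=cv2.cvtColor(p,cv2.COLOR_RGB2HSV)
def seg(b,steel=True):
    u0,u1,v0,v1=b;m=np.zeros(p.shape[:2],np.uint8);h=hsv[v0:v1,u0:u1]
    m[v0:v1,u0:u1]=((h[...,2]>120)&(h[...,1]<70)) if steel else ((h[...,1]>100)&(h[...,2]>120)); return m
def ell(b):
    m=seg(b);cs,_=cv2.findContours(m,cv2.RETR_EXTERNAL,cv2.CHAIN_APPROX_NONE);k=max(cs,key=cv2.contourArea);return cv2.fitEllipse(k),k
m=seg((250,325,140,250),False);cs,_=cv2.findContours(m,cv2.RETR_EXTERNAL,cv2.CHAIN_APPROX_NONE);k=max(cs,key=cv2.contourArea)
q=plane(k.reshape(-1,2),.01,M,c)*1000;print('board',cv2.minAreaRect(q.astype(np.float32)))
bx=cv2.boxPoints(cv2.minAreaRect(q.astype(np.float32)));print(bx)
for nm,br,bb,hr,hb in [('small',(160,192,150,178),(170,204,206,238),.058,.062),('large',(398,430,164,189),(378,432,209,256),.032,.05)]:
    o=[]
    for b,h in ((br,hr),(bb,hb)):
        e,k=ell(b);o.append(plane(e[0],h,M,c)[0]);print(nm,e)
    d=o[0]-o[1];print(nm,'ring',o[0],'bowl',o[1],np.linalg.norm(d),np.degrees(np.arctan2(d[1],d[0])))
rows(.45,.2,.231,165)
E
```

```text
board ((517.71875, 8.907974243164062), (252.00181579589844, 141.87655639648438), 4.789997577667236)
[[386.2343  69.0769]
 [398.0815 -72.3041]
 [649.2032 -51.261 ]
 [637.356   90.1201]]
small ((174.35923767089844, 166.26425170898438), (20.655031204223633, 21.316164016723633), 169.18655395507812)
small ((185.0149688720703, 218.61500549316406), (22.006513595581055, 24.05175018310547), 169.1472930908203)
small ring [0.5918 0.31  ] bowl [0.4533 0.2782] 0.1420869655664035 12.922352251894088
large ((413.1290588378906, 178.1608428955078), (20.14948272705078, 20.72390365600586), 155.654541015625)
large ((404.1604919433594, 230.0520782470703), (41.79854202270508, 43.25590896606445), 132.32843017578125)
large ring [ 0.5672 -0.3351] bowl [ 0.4268 -0.3007] 0.1445883262557024 -13.780026020116008
pos [0.1292 0.5088 0.2313] yaw 165.74317246675082 tilt [ 0.      0.0001 -1.    ] tool mm [-386.9 -220.3    0.3] t 0.9
rotz deg 0.7431724667508206
```

>>> {"name": "servo_tool", "arguments": {
  "rows": [
    [-38.7,-22,0,0,0,0],
    [-38.7,-22,0,0,0,0],
    [-38.7,-22,0,0,0,0],
    [-38.7,-22,0,0,0,0],
    [-38.7,-22,0,0,0,0],
    [-38.7,-22,0,0,0,0],
    [-38.7,-22,0,0,0,0],
    [-38.7,-22,0,0,0,0],
    [-38.7,-22,0,0,0,0],
    [-38.7,-22,0,0,0,0]
  ],
  "hand": 60
}}

```text
time: 1.9
tool_pos: [0.4513, 0.1988, 0.2315]
tcp_rot: [0.39, 3.117, 0.001]
contact_force: [0.4, 0.5, -0.2]
grip_width: 0.0598
```

```bash
python3 -c "
from h import *
rows(.5107,-.3212,.15,166.2)"
```

```text
pos [0.45134285 0.19883519 0.23151441] yaw 165.73516188037257 tilt [ 5.25945537e-04  3.21812201e-04 -9.99999810e-01] tool mm [-185.6 -489.4   81.4] t 1.9
rotz deg -0.46483811962741584
```

>>> {"name": "servo_tool", "arguments": {
  "rows": [
    [-15.5,-41,0,0,0,0],
    [-15.5,-41,0,0,0,0],
    [-15.5,-41,0,0,0,0],
    [-15.5,-41,0,0,0,0],
    [-15.5,-41,0,0,0,0],
    [-15.5,-41,0,0,0,0],
    [-15.5,-41,0,0,0,0],
    [-15.5,-41,0,0,0,0],
    [-15.5,-41,0,0,0,0],
    [-15.5,-41,0,0,0,0]
  ]
}}

```text
time: 2.9
tool_pos: [0.4994, -0.2371, 0.2314]
tcp_rot: [0.39, 3.117, 0.0]
contact_force: [1.1, -0.1, 0.1]
grip_width: 0.06
```

>>> {"name": "servo_tool", "arguments": {
  "rows": [
    [-15.3,-40,0,0,0,0],
    [-15.3,-39.4,0,0,0,0],
    [0,0,20,0,0,-0.5],
    [0,0,30,0,0,0],
    [0,0,30,0,0,0],
    [0,0,20,0,0,0],
    [0,0,0,0,0,0],
    [0,0,0,0,0,0],
    [0,0,0,0,0,0],
    [0,0,0,0,0,0]
  ]
}}

```text
time: 3.9
tool_pos: [0.5102, -0.3202, 0.1328]
tcp_rot: [0.376, 3.117, -0.002]
contact_force: [0.2, -0.2, 0.5]
grip_width: 0.0601
```

```bash
python3 - <<'E'
from h import *
rows(.5107,-.3212,.012,166.2)
for n in ['wrist','scene']:
    p,d,W,M,c=cam(n); save(n+'1',p); np.savez('pics/'+n+'1.npz',p=p,W=W,M=M)
print(mark_of('cup_large','wrist'))
E
```

```text
pos [ 0.51022848 -0.32017925  0.13283695] yaw 166.25141870598435 tilt [ 0.00222864 -0.00173539 -0.99999601] tool mm [ -0.4  -0.7 120.8] t 3.9
rotz deg 0.05141870598436071
[{'position': [0.5664, -0.3386, -0.0014], 'confidence': 0.95}]
```

View pics/wrist1.png

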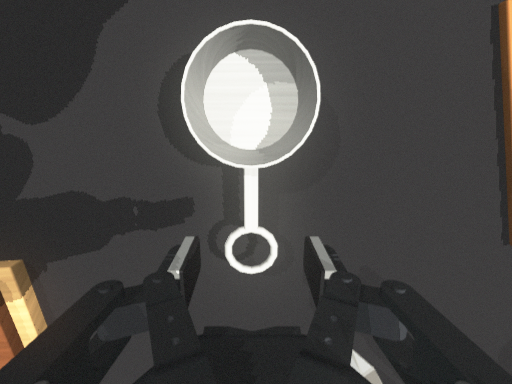

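The wrist view shows the handle (column 251) centred between the fingers (columns 195 and 312), with the ring at (251,250). I'll descend and grip.

>>> {"name": "servo_tool", "arguments": {
  "rows": [
    [-0.4,-0.7,30,0,0,0],
    [0,0,30,0,0,0],
    [0,0,25,0,0,0],
    [0,0,15,0,0,0],
    [0,0,12,0,0,0],
    [0,0,8,0,0,0],
    [0,0,0,0,0,0],
    [0,0,0,0,0,0],
    [0,0,0,0,0,0],
    [0,0,0,0,0,0]
  ]
}}

```text
time: 5.05
tool_pos: [0.5102, -0.3208, 0.0121]
tcp_rot: [0.376, 3.118, -0.001]
contact_force: [-0.2, 0.5, -0.3]
grip_width: 0.0601
```

>>> {"name": "servo_tool", "arguments": {
  "rows": [
    [0,0,0,0,0,0],
    [0,0,0,0,0,0],
    [0,0,0,0,0,0],
    [0,0,0,0,0,0],
    [0,0,0,0,0,0],
    [0,0,0,0,0,0],
    [0,0,0,0,0,0],
    [0,0,0,0,0,0],
    [0,0,0,0,0,0],
    [0,0,0,0,0,0]
  ],
  "hand": 5,
  "newtons": 90
}}

```text
time: 6.05
tool_pos: [0.5099, -0.3206, 0.0114]
tcp_rot: [0.376, 3.119, -0.0]
contact_force: [-1.6, -0.5, 2.7]
grip_width: 0.0116
```

>>> {"name": "servo_tool", "arguments": {
  "rows": [
    [0,0,-5,0,0,0],
    [0,0,-10,0,0,0],
    [0,0,-20,0,0,0],
    [0,0,-30,0,0,0],
    [0,0,-30,0,0,0],
    [0,0,-30,0,0,0],
    [0,0,-15,0,0,0],
    [0,0,-10,0,0,0],
    [0,0,0,0,0,0],
    [0,0,0,0,0,0]
  ]
}}

```text
time: 7.05
tool_pos: [0.5094, -0.3201, 0.1605]
tcp_rot: [-0.376, -3.118, -0.001]
contact_force: [-0.7, 0.8, -2.1]
grip_width: 0.0121
```

```bash
python3 - <<'E'
from h import *
for n in ['wrist','scene']:
    p,d,W,M,c=cam(n); save(n+'2',p); np.savez('pics/'+n+'2.npz',p=p,W=W,M=M)
    print(n,mark_of('cup_large',n),sense()['tool_pos'])
E
```

```text
wrist [{'position': [0.5688, -0.3363, 0.1486], 'confidence': 0.78}] [ 0.50922328 -0.31999836  0.15990711]
scene [{'position': [0.5667, -0.3352, 0.1458], 'confidence': 0.88}] [ 0.50937466 -0.32013382  0.16010361]
```

View pics/wrist2.png

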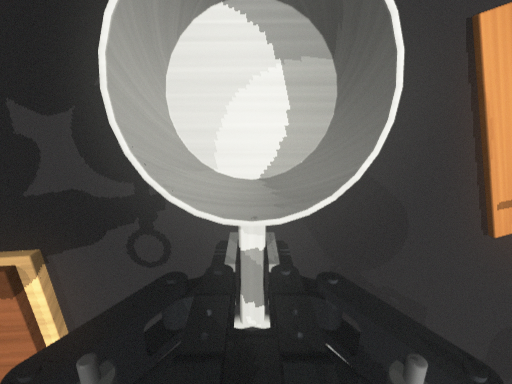

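View pics/scene2.png

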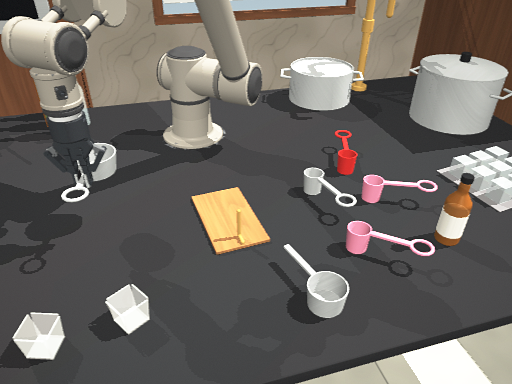

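```bash
python3 - <<'E'
from h import *
rows(.5481,.011,.16,184.8)
z=np.load('pics/wrist2.npz');W=z['W'];d=W[...,2]
m=np.isfinite(d)&(d>.185)&(d<.215);m[232:]=0
P=W[m];print(len(P),P.mean(0));A=np.c_[P[:,:2],np.ones(len(P))]
# keep outer rim: brightest top
s=np.linalg.lstsq(A,P[:,2],rcond=None)[0]
for i in range(10):
    r=P[:,2]-A@s;k=r>-0.004;P=P[k];A=A[k];s=np.linalg.lstsq(A,P[:,2],rcond=None)[0]
print(s,len(P),P.mean(0))
E
```

```text
pos [ 0.50937466 -0.32013382  0.16010361] yaw 166.2449350484819 tilt [-0.0015882   0.00148768 -0.99999763] tool mm [ 41.1 330.8   0.5] t 7.25
rotz deg -18.55506495151812
14234 [ 0.44041032 -0.3037994   0.1929119 ]
[ 0.01418375 -0.00214238  0.18867002] 8989 [ 0.44094649 -0.30390314  0.19557537]
```

>>> {"name": "servo_tool", "arguments": {
  "rows": [
    [2,16,0,0,0,0],
    [4.2,34,0,0,0,0],
    [4.2,34,0,0,0,0],
    [4.2,34,0,0,0,0],
    [4.2,34,0,0,0,0],
    [4.2,34,0,0,0,0],
    [4.2,34,0,0,0,0],
    [4.2,34,0,0,0,0],
    [4.2,34,0,0,0,0],
    [3,24,0,0,0,0]
  ]
}}

```text
time: 8.25
tool_pos: [0.5459, -0.0051, 0.1611]
tcp_rot: [-0.374, -3.119, -0.001]
contact_force: [0.4, -0.4, -2.3]
grip_width: 0.0118
```

>>> {"name": "servo_tool", "arguments": {
  "rows": [
    [2.5,18.5,0,0,0,0],
    [0,0,0,0,0,-4],
    [0,0,0,0,0,-5.5],
    [0,0,0,0,0,-5],
    [0,0,0,0,0,-4],
    [0,0,0,0,0,0],
    [0,0,0,0,0,0],
    [0,0,0,0,0,0],
    [0,0,0,0,0,0],
    [0,0,0,0,0,0]
  ]
}}

```text
time: 9.25
tool_pos: [0.5484, 0.0103, 0.1613]
tcp_rot: [-0.129, 3.139, 0.0]
contact_force: [-0.3, -0.4, -2.1]
grip_width: 0.0115
```

```bash
python3 - <<'E'
from h import *
rows(.5481,.011,.06,184.8)
for n in ['scene','top']:
    p,d,W,M,c=cam(n); save(n+'3',p); np.savez('pics/'+n+'3.npz',p=p,W=W,M=M)
    print(n,mark_of('cup_large',n),mark_of('stand',n))
    a=p[150:260,180:330] if n=='scene' else p[140:250,230:380]
    save('c3'+n,cv2.resize(a,None,fx=4,fy=4,interpolation=cv2.INTER_CUBIC))
E
```

```text
pos [0.54840607 0.01033694 0.16127167] yaw -175.28907575629663 tilt [ 5.92245728e-06  1.05057189e-04 -9.99999994e-01] tool mm [  0.3   0.7 101.3] t 9.25
rotz deg -0.08907575629666553
scene [{'position': [0.6075, 0.0167, 0.1464], 'confidence': 0.65}] [{'position': [0.6065, 0.0176, -0.0022], 'confidence': 0.75}]
top [] []
```

View pics/c3scene.png

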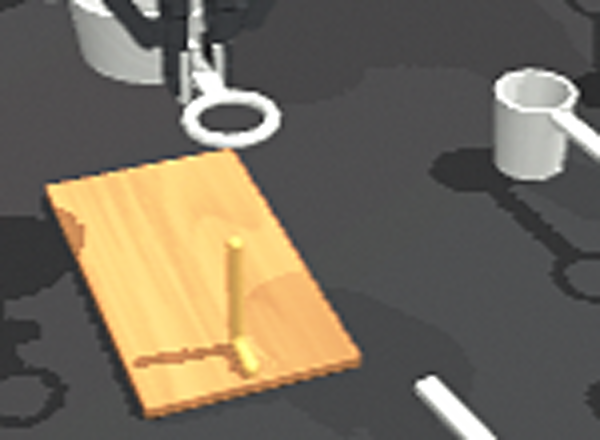

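View pics/c3top.png

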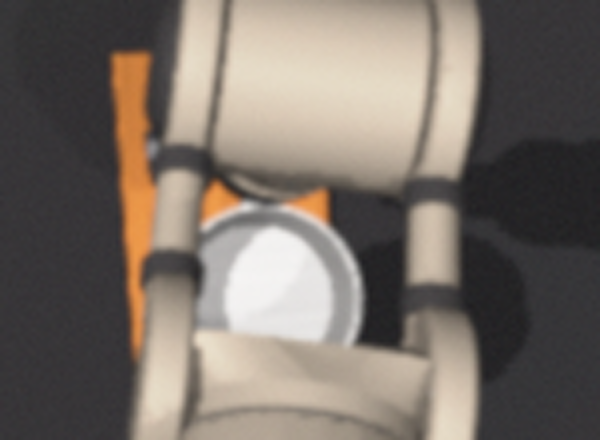

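Ring and prong agree within about 1–2 mm. I'll lower it partway and check.

>>> {"name": "servo_tool", "arguments": {
  "rows": [
    [0.3,0.7,15,0,0,0],
    [0,0,20,0,0,0],
    [0,0,20,0,0,0],
    [0,0,12,0,0,0],
    [0,0,10,0,0,0],
    [0,0,8,0,0,0],
    [0,0,8,0,0,0],
    [0,0,7,0,0,0],
    [0,0,0,0,0,0],
    [0,0,0,0,0,0]
  ]
}}

```text
time: 10.55
tool_pos: [0.5482, 0.011, 0.0614]
tcp_rot: [-0.13, 3.139, 0.0]
contact_force: [0.4, -0.1, -2.3]
grip_width: 0.0121
```

```bash
python3 - <<'E'
from h import *
rows(.5481,.011,.0214,184.8)
for n in ['scene']:
    p,d,W,M,c=cam(n); save(n+'4',p)
    a=p[150:260,180:330]
    save('c4'+n,cv2.resize(a,None,fx=4,fy=4,interpolation=cv2.INTER_CUBIC))
E
```

```text
pos [0.54822377 0.01100032 0.06142378] yaw -175.25491752054802 tilt [ 2.50818437e-04  6.26248678e-05 -9.99999967e-01] tool mm [ 0.1  0.  40. ] t 10.55
rotz deg -0.05491752054803101
```

View pics/c4scene.png

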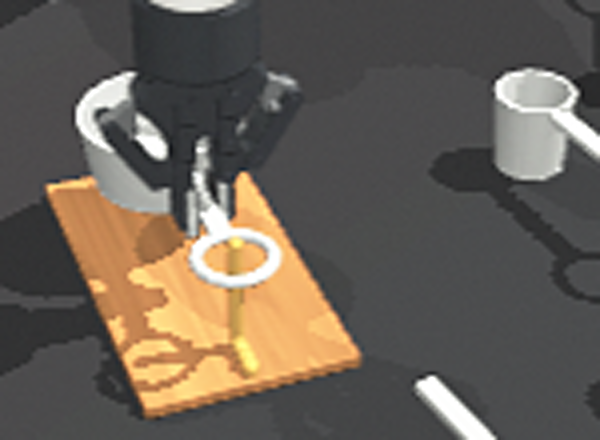

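The prong passes up through the ring at crop (237,243). I'll lower it onto the board.

>>> {"name": "servo_tool", "arguments": {
  "rows": [
    [0,0,8,0,0,0],
    [0,0,8,0,0,0],
    [0,0,7,0,0,0],
    [0,0,5,0,0,0],
    [0,0,4,0,0,0],
    [0,0,3,0,0,0],
    [0,0,2,0,0,0],
    [0,0,1,0,0,0],
    [0,0,1,0,0,0],
    [0,0,0,0,0,0]
  ]
}}

```text
time: 11.6
tool_pos: [0.5482, 0.011, 0.0224]
tcp_rot: [-0.13, 3.138, 0.0]
contact_force: [0.3, -0.2, -1.1]
grip_width: 0.0117
```

>>> {"name": "servo_tool", "arguments": {
  "rows": [
    [0,0,0.5,0,0,0],
    [0,0,0.5,0,0,0],
    [0,0,0.5,0,0,0],
    [0,0,0,0,0,0],
    [0,0,0,0,0,0],
    [0,0,0,0,0,0],
    [0,0,0,0,0,0],
    [0,0,0,0,0,0],
    [0,0,0,0,0,0],
    [0,0,0,0,0,0]
  ]
}}

```text
time: 12.6
tool_pos: [0.5487, 0.011, 0.0213]
tcp_rot: [-0.13, 3.137, -0.0]
contact_force: [1.0, 0.8, 5.6]
grip_width: 0.012
```

>>> {"name": "servo_tool", "arguments": {
  "rows": [
    [0,0,0,0,0,0],
    [0,0,0,0,0,0],
    [0,0,0,0,0,0],
    [0,0,0,0,0,0],
    [0,0,0,0,0,0],
    [0,0,0,0,0,0],
    [0,0,0,0,0,0],
    [0,0,0,0,0,0],
    [0,0,0,0,0,0],
    [0,0,0,0,0,0]
  ],
  "hand": 45
}}

```text
time: 13.6
tool_pos: [0.5481, 0.011, 0.0208]
tcp_rot: [-0.13, 3.139, 0.0]
contact_force: [-0.2, -0.3, 0.3]
grip_width: 0.0451
```

```bash
python3 - <<'E'
from h import *
s=sense();print(s['contact_force'],s['grip_width'])
for n in ['scene']:
    p,d,W,M,c=cam(n); save(n+'5',p);print(mark_of('cup_large',n))
    a=p[150:260,180:330]
    save('c5'+n,cv2.resize(a,None,fx=4,fy=4,interpolation=cv2.INTER_CUBIC))
E
```

```text
[-0.18969401 -0.34017012  0.25998513] 0.04510569420575312
[{'position': [0.6091, 0.017, 0.0075], 'confidence': 0.92}]
```

View pics/c5scene.png

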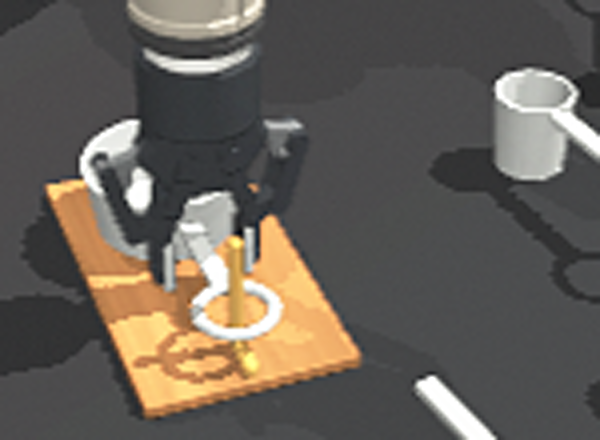

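The large cup is on the hook and released, with its ring around the prong. I'll retreat straight up and move to the small cup.

>>> {"name": "servo_tool", "arguments": {
  "rows": [
    [0,0,-10,0,0,0],
    [0,0,-20,0,0,0],
    [0,0,-25,0,0,0],
    [0,0,-30,0,0,0],
    [0,0,-30,0,0,0],
    [0,0,-30,0,0,0],
    [0,0,-20,0,0,0],
    [0,0,-10,0,0,0],
    [0,0,0,0,0,0],
    [0,0,0,0,0,0]
  ]
}}

```text
time: 14.7
tool_pos: [0.5475, 0.0111, 0.195]
tcp_rot: [0.13, -3.138, -0.0]
contact_force: [-0.1, -0.2, -0.5]
grip_width: 0.0452
```

```bash
python3 - <<'E'
from h import *
a=np.radians(12.95);g=np.array([.5925,.3105])-.058*np.array([np.cos(a),np.sin(a)]);print(g)
rows(g[0],g[1],.15,192.95)
p,d,W,M,c=cam('scene'); save('scene6',p);print(mark_of('cup_large','scene'),mark_of('cup_small','scene'))
E
```

```text
[0.53597517 0.29750216]
pos [0.54753922 0.01105623 0.19503113] yaw -175.25504837802944 tilt [-1.31564933e-03  2.29512708e-04 -9.99999108e-01] tool mm [-12.2 286.4  45.1] t 14.7
rotz deg -8.20504837802946
[{'position': [0.6086, 0.0167, 0.0077], 'confidence': 0.76}] [{'position': [0.5936, 0.5608, -0.0005], 'confidence': 0.87}, {'position': [0.5953, 0.3114, -0.0002], 'confidence': 0.83}, {'position': [0.8119, 0.3949, 0.0032], 'confidence': 0.71}, {'position': [0.2402, 0.4741, 0.0024], 'confidence': 0.64}]
```

View pics/scene6.png

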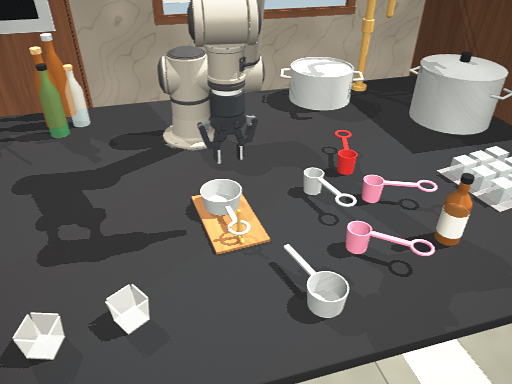

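The large cup sits on the board (bowl 221,197; ring 238,227 on the prong). The steel small cup is untouched (bowl 313,181; ring 346,199). I'll move over it.

>>> {"name": "servo_tool", "arguments": {
  "rows": [
    [-1.2,34,0,0,0,0],
    [-1.5,36,0,0,0,0],
    [-1.5,36,0,0,0,0],
    [-1.5,36,0,0,0,0],
    [-1.5,36,0,0,0,0],
    [-1.5,36,0,0,0,0],
    [-1.5,36,0,0,0,0],
    [-2,36.4,0,0,0,0],
    [0,0,10,0,0,-4.2],
    [0,0,10,0,0,-4]
  ],
  "hand": 60
}}

```text
time: 15.85
tool_pos: [0.5359, 0.2987, 0.1744]
tcp_rot: [0.362, -3.119, 0.001]
contact_force: [0.5, -0.2, -1.1]
grip_width: 0.0601
```

```bash
python3 - <<'E'
from h import *
rows(.536,.2975,.038,192.95)
p,d,W,M,c=cam('wrist'); save('wrist7',p);print(mark_of('cup_small','wrist'))
E
```

```text
pos [0.53588144 0.29874083 0.17438582] yaw -166.75492288646177 tilt [-1.24757683e-03 -4.65957555e-04 -9.99999113e-01] tool mm [ -0.   -1.2 136.4] t 15.85
rotz deg 0.29507711353824106
[{'position': [0.5918, 0.3123, 0.0029], 'confidence': 0.88}, {'position': [0.594, 0.5585, 0.0007], 'confidence': 0.69}]
```

View pics/wrist7.png

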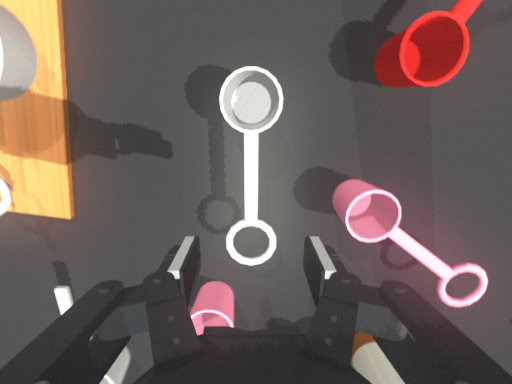

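The steel cup's handle (column 251) is centred between the fingers, and the pink cups are clear. I'll descend and grip.

>>> {"name": "servo_tool", "arguments": {
  "rows": [
    [0,-0.5,30,0,0,0],
    [0,0,30,0,0,0],
    [0,0,30,0,0,0],
    [0,0,20,0,0,0],
    [0,0,15,0,0,0],
    [0,0,8,0,0,0],
    [0,0,4,0,0,0],
    [0,0,0,0,0,0],
    [0,0,0,0,0,0],
    [0,0,0,0,0,0]
  ]
}}

```text
time: 16.95
tool_pos: [0.5372, 0.2971, 0.0397]
tcp_rot: [-0.354, 3.12, 0.001]
contact_force: [0.6, -0.3, 0.1]
grip_width: 0.0596
```

>>> {"name": "servo_tool", "arguments": {
  "rows": [
    [0,0,0,0,0,0],
    [0,0,0,0,0,0],
    [0,0,0,0,0,0],
    [0,0,0,0,0,0],
    [0,0,0,0,0,0],
    [0,0,0,0,0,0],
    [0,0,0,0,0,0],
    [0,0,0,0,0,0],
    [0,0,0,0,0,0],
    [0,0,0,0,0,0]
  ],
  "hand": 5,
  "newtons": 90
}}

```text
time: 17.95
tool_pos: [0.5368, 0.297, 0.0389]
tcp_rot: [-0.354, 3.121, 0.0]
contact_force: [0.7, 0.4, 2.3]
grip_width: 0.012
```

>>> {"name": "servo_tool", "arguments": {
  "rows": [
    [0,0,-5,0,0,0],
    [0,0,-10,0,0,0],
    [0,0,-25,0,0,0],
    [0,0,-30,0,0,0],
    [0,0,-30,0,0,0],
    [0,0,-30,0,0,0],
    [0,0,-15,0,0,0],
    [0,0,-10,0,0,0],
    [0,0,0,0,0,0],
    [0,0,0,0,0,0]
  ]
}}

```text
time: 18.95
tool_pos: [0.5362, 0.2967, 0.1931]
tcp_rot: [0.354, -3.12, 0.001]
contact_force: [0.1, -1.4, -1.3]
grip_width: 0.0117
```

```bash
python3 - <<'E'
from h import *
a=np.radians(4.8);g=np.array([.6074,.016])-.058*np.array([np.cos(a),np.sin(a)]);print(g)
rows(g[0],g[1],.193,184.8)
for n in ['wrist','scene']:
    p,d,W,M,c=cam(n); save(n+'8',p);print(n,mark_of('cup_small',n))
E
```

```text
[0.54960341 0.01114669]
pos [0.53620352 0.2967278  0.1930572 ] yaw -167.05478945392073 tilt [-1.27577637e-03 -4.85129608e-04 -9.99999069e-01] tool mm [ 5.090e+01 -2.813e+02  2.000e-01] t 18.95
rotz deg 8.145210546079284
wrist [{'position': [0.5953, 0.5568, -0.0026], 'confidence': 0.89}, {'position': [0.5892, 0.3121, 0.1604], 'confidence': 0.67}]
scene [{'position': [0.596, 0.5622, -0.0012], 'confidence': 0.85}, {'position': [0.2371, 0.4723, 0.0012], 'confidence': 0.66}, {'position': [0.8106, 0.3982, 0.0003], 'confidence': 0.59}]
```

View pics/scene8.png

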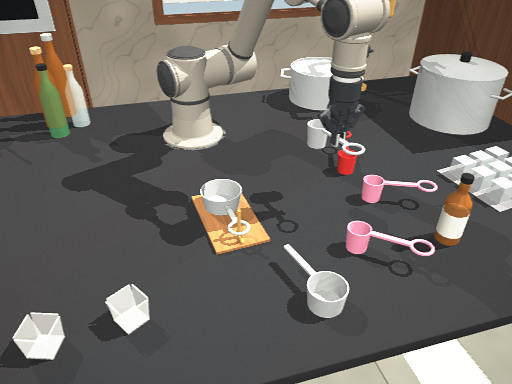

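View pics/wrist8.png

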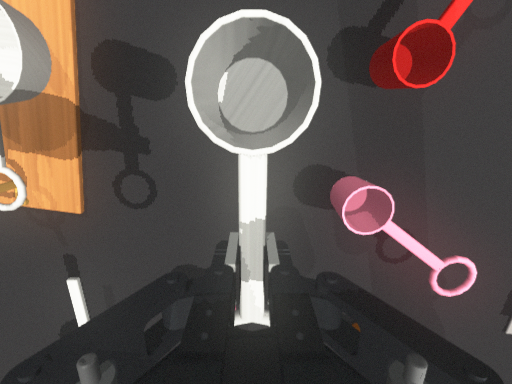

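>>> {"name": "servo_tool", "arguments": {
  "rows": [
    [3,-18,0,0,0,0],
    [6,-33,0,0,0,0],
    [6,-33,0,0,0,0],
    [6,-33,0,0,0,0],
    [6,-33,0,0,0,0],
    [6,-33,0,0,0,0],
    [6,-33,0,0,0,0],
    [6,-33,0,0,0,0],
    [4,-22,0,0,0,0],
    [2,-10.5,0,0,0,4.1]
  ]
}}

```text
time: 20.15
tool_pos: [0.5495, 0.008, 0.1935]
tcp_rot: [0.237, -3.132, 0.001]
contact_force: [0.2, 0.4, -1.1]
grip_width: 0.0123
```

>>> {"name": "servo_tool", "arguments": {
  "rows": [
    [0,0,0,0,0,4.1],
    [0,0,0,0,0,0],
    [0,0,0,0,0,0],
    [0,0,0,0,0,0],
    [0,0,0,0,0,0],
    [0,0,0,0,0,0],
    [0,0,0,0,0,0],
    [0,0,0,0,0,0],
    [0,0,0,0,0,0],
    [0,0,0,0,0,0]
  ]
}}

```text
time: 21.15
tool_pos: [0.55, 0.0112, 0.1938]
tcp_rot: [-0.13, 3.139, 0.0]
contact_force: [-0.5, 0.1, -1.2]
grip_width: 0.0117
```

```bash
python3 - <<'E'
from h import *
rows(.5496,.0111,.09,184.8)
for n in ['scene']:
    p,d,W,M,c=cam(n); save(n+'9',p);print(mark_of('cup_small',n))
    save('c9'+n,cv2.resize(p[130:260,180:330],None,fx=4,fy=4,interpolation=cv2.INTER_CUBIC))
E
```

```text
pos [0.55000836 0.01118909 0.1937942 ] yaw -175.24952689302296 tilt [ 4.76567802e-05  8.00250571e-05 -9.99999996e-01] tool mm [ 4.000e-01 -1.000e-01  1.038e+02] t 21.15
rotz deg -0.04952689302297131
[{'position': [0.811, 0.3991, 0.0002], 'confidence': 0.97}, {'position': [0.2388, 0.4721, 0.0053], 'confidence': 0.78}, {'position': [0.5956, 0.5615, -0.0003], 'confidence': 0.69}]
```

View pics/c9scene.png

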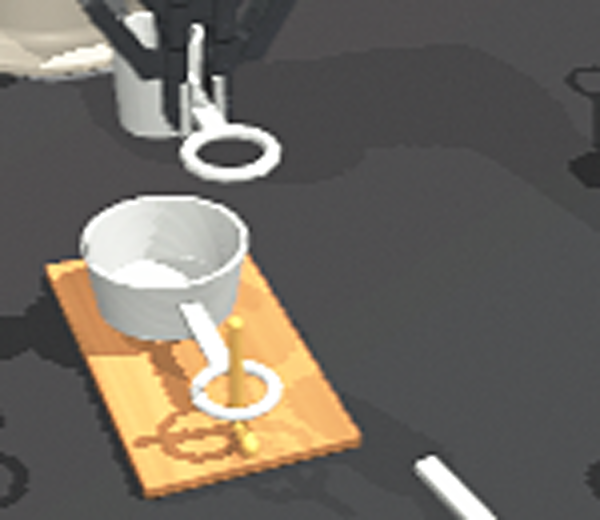

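```bash
python3 - <<'E'
from h import *
c=get_calibration('scene');M=np.load('pics/scene0.npz')['M']
print('small ring',plane([[237.5,167.8]],.211,M,c),'tip',plane([[239,210.7]],.094,M,c))
E
```

```text
small ring [[0.61067594 0.01673496]] tip [[0.61471064 0.0172053 ]]
```

>>> {"name": "servo_tool", "arguments": {
  "rows": [
    [0,0,10,0,0,0],
    [0,0,20,0,0,0],
    [0,0,20,0,0,0],
    [0,0,15,0,0,0],
    [0,0,10,0,0,0],
    [0,0,7,0,0,0],
    [0,0,6,0,0,0],
    [0,0,6,0,0,0],
    [0,0,0,0,0,0],
    [0,0,0,0,0,0]
  ]
}}

```text
time: 22.25
tool_pos: [0.5502, 0.0112, 0.1]
tcp_rot: [-0.13, 3.138, 0.0]
contact_force: [-0.1, 0.2, -1.7]
grip_width: 0.0121
```

```bash
python3 - <<'E'
from h import *
rows(.5496,.0111,.053,184.8)
for n in ['scene']:
    p,d,W,M,c=cam(n); save(n+'10',p);print(mark_of('cup_small',n))
    save('c10'+n,cv2.resize(p[130:260,180:330],None,fx=4,fy=4,interpolation=cv2.INTER_CUBIC))
E
```

```text
pos [0.55017585 0.01116069 0.10002812] yaw -175.25595185012824 tilt [ 4.22857829e-04  3.73146510e-05 -9.99999910e-01] tool mm [ 0.6 -0.  47. ] t 22.25
rotz deg -0.05595185012828097
[{'position': [0.2402, 0.473, 0.0019], 'confidence': 0.98}, {'position': [0.6095, 0.0149, 0.0612], 'confidence': 0.95}, {'position': [0.5968, 0.5596, -0.0019], 'confidence': 0.91}, {'position': [0.8136, 0.3976, 0.0022], 'confidence': 0.83}]
```

View pics/c10scene.png

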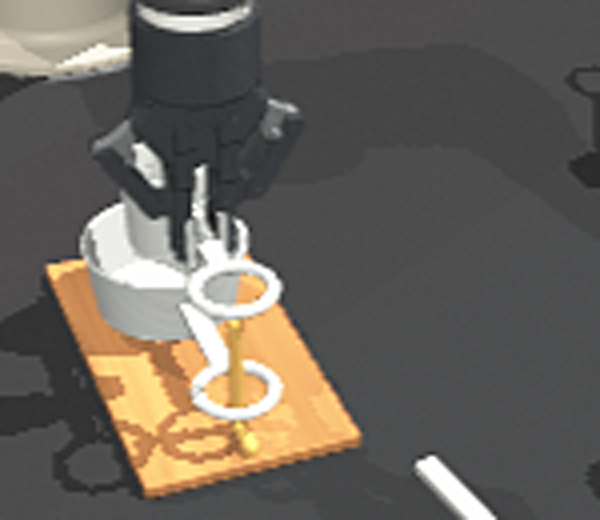

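The small ring (crop 235,290) is centred above the prong and the bowl is entering the large cup. I'll keep lowering.

>>> {"name": "servo_tool", "arguments": {
  "rows": [
    [0,0,8,0,0,0],
    [0,0,8,0,0,0],
    [0,0,8,0,0,0],
    [0,0,7,0,0,0],
    [0,0,5,0,0,0],
    [0,0,4,0,0,0],
    [0,0,3,0,0,0],
    [0,0,2,0,0,0],
    [0,0,1,0,0,0],
    [0,0,0,0,0,0]
  ]
}}

```text
time: 23.35
tool_pos: [0.5501, 0.0112, 0.0538]
tcp_rot: [-0.13, 3.139, 0.0]
contact_force: [-0.2, 0.0, -1.3]
grip_width: 0.0118
```

>>> {"name": "servo_tool", "arguments": {
  "rows": [
    [0,0,0.5,0,0,0],
    [0,0,0.5,0,0,0],
    [0,0,0,0,0,0],
    [0,0,0,0,0,0],
    [0,0,0,0,0,0],
    [0,0,0,0,0,0],
    [0,0,0,0,0,0],
    [0,0,0,0,0,0],
    [0,0,0,0,0,0],
    [0,0,0,0,0,0]
  ]
}}

```text
time: 24.35
tool_pos: [0.5505, 0.0112, 0.0531]
tcp_rot: [-0.13, 3.138, -0.0]
contact_force: [3.5, 0.1, 3.0]
grip_width: 0.0119
```

```bash
python3 - <<'E'
from h import *
for n in ['scene']:
    p,d,W,M,c=cam(n); save(n+'11',p);print(mark_of('cup_small',n),mark_of('cup_large',n))
    save('c11'+n,cv2.resize(p[130:260,180:330],None,fx=4,fy=4,interpolation=cv2.INTER_CUBIC))
E
```

```text
[{'position': [0.2392, 0.47, 0.0028], 'confidence': 0.91}, {'position': [0.5956, 0.5605, -0.0024], 'confidence': 0.88}, {'position': [0.6113, 0.0141, 0.0137], 'confidence': 0.85}, {'position': [0.8133, 0.3982, 0.0005], 'confidence': 0.82}] [{'position': [0.6096, 0.0166, 0.0083], 'confidence': 0.76}]
```

View pics/c11scene.png

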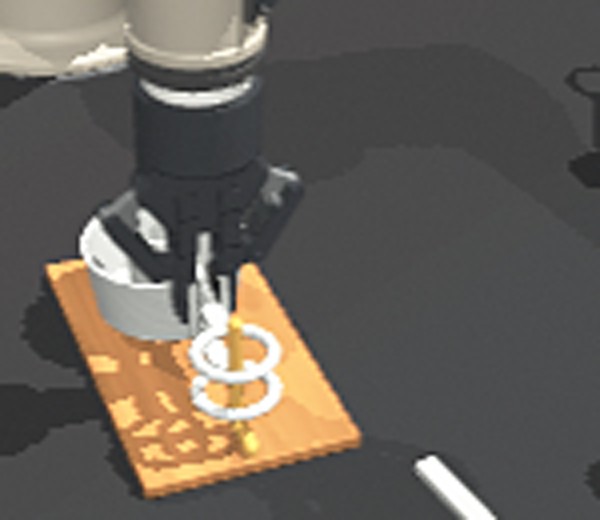

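Both rings are on the prong and contact is felt. I'll release and retreat.

>>> {"name": "servo_tool", "arguments": {
  "rows": [
    [0,0,0,0,0,0],
    [0,0,0,0,0,0],
    [0,0,0,0,0,0],
    [0,0,0,0,0,0],
    [0,0,0,0,0,0],
    [0,0,0,0,0,0],
    [0,0,0,0,0,0],
    [0,0,0,0,0,0],
    [0,0,0,0,0,0],
    [0,0,0,0,0,0]
  ],
  "hand": 45
}}

```text
time: 25.5
tool_pos: [0.55, 0.0112, 0.0528]
tcp_rot: [-0.13, 3.139, 0.0]
contact_force: [-0.2, -0.0, -0.3]
grip_width: 0.0453
```

>>> {"name": "servo_tool", "arguments": {
  "rows": [
    [0,0,-5,0,0,0],
    [0,0,-15,0,0,0],
    [0,0,-25,0,0,0],
    [0,0,-30,0,0,0],
    [0,0,-30,0,0,0],
    [0,0,-30,0,0,0],
    [0,0,-30,0,0,0],
    [0,0,-15,0,0,0],
    [0,0,0,0,0,0],
    [0,0,0,0,0,0]
  ]
}}

```text
time: 26.5
tool_pos: [0.5497, 0.0112, 0.2325]
tcp_rot: [0.13, -3.139, -0.0]
contact_force: [0.1, -1.0, -1.1]
grip_width: 0.045
```

```bash
python3 - <<'E'
from h import *
print(sense()['contact_force'],sense()['tool_pos'])
for n in ['scene','wrist']:
    p,d,W,M,c=cam(n); save(n+'12',p);print(mark_of('cup_small',n)[:4],mark_of('cup_large',n),mark_of('scoop',n))
    if n=='scene':save('c12'+n,cv2.resize(p[130:260,180:330],None,fx=4,fy=4,interpolation=cv2.INTER_CUBIC))
E
```

```text
[ 0.07724171 -0.9895221  -1.13761782] [0.54971931 0.01121287 0.23245971]
[{'position': [0.8102, 0.3962, 0.0018], 'confidence': 0.96}, {'position': [0.2385, 0.4747, 0.001], 'confidence': 0.71}, {'position': [0.5955, 0.5637, -0.001], 'confidence': 0.61}, {'position': [0.6133, 0.014, 0.0155], 'confidence': 0.6}] [{'position': [0.6078, 0.0177, 0.0061], 'confidence': 0.96}] [{'position': [0.7147, 0.106, 0.0027], 'confidence': 0.62}]
[{'position': [0.6056, 0.0194, 0.0189], 'confidence': 0.75}, {'position': [0.8079, 0.3985, 0.0055], 'confidence': 0.6}] [{'position': [0.6095, 0.0139, 0.0092], 'confidence': 0.86}] []
```

View pics/c12scene.png

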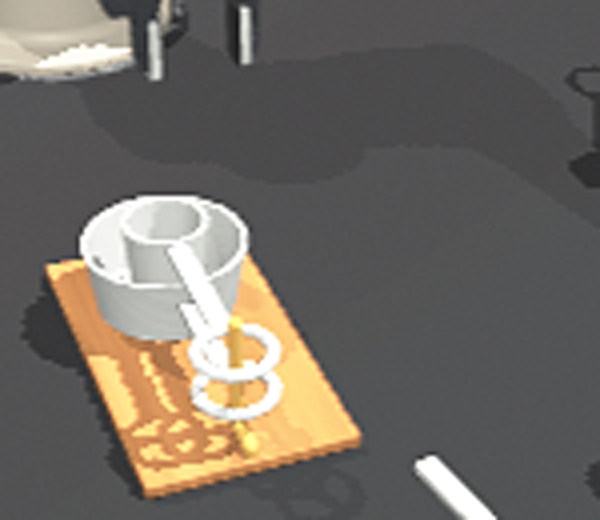

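View pics/wrist12.png

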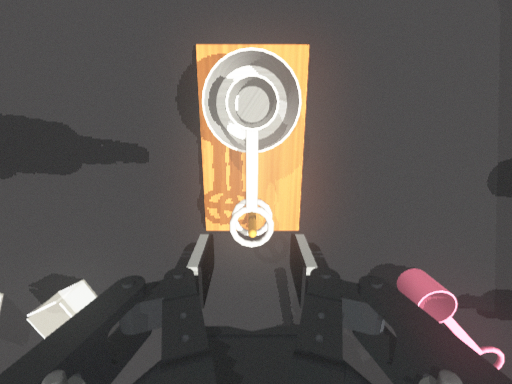

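The small cup is nested inside the large one, both rings are round the prong (wrist 252,224) and both are level. The gripper is clear, so I'll hand in.

```bash
python3 -c "
from workcell import *
print(hand_in())"
```

```text
the job is handed in; nothing more can be done
None
```

Both steel cups are on the hook. I set the large one flat on the board and released it, then hung the small one over the same prong with its bowl inside the large one. I handed the job in at about 27 s; no verdict is reported.

**Last checks, after release and with the gripper clear at 0.23 m:**

| Item | Ring distance from the prong | Underside height |
|---|---|---|
| Large cup | about 2–3 mm | 6–9 mm (expected 10 mm) |
| Small cup | about 4–6 mm | 16–19 mm (expected 14 mm) |

- **Alignment:** In the final scene and wrist pictures both cups stand level, with their handles along the board. I judged this by eye.
- **Heights:** The readings are within the detectors' 4–5 mm scatter and inside the allowed ranges.
- **Scoop:** The detector put it within about 5 mm of its first reading, and the arm never went near it.
- **Look-alikes:** I left the pink and red cups alone.

**Checks that failed or disagreed:**
- **Prong position:** One single-pixel estimate of the prong tip came out about 7 mm further in x than the others. I relied on the board outline and depth measurements instead.
- **Top camera:** It could not see the hook while the arm was above it, so I checked the placements in the scene and wrist pictures.

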